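# Dress the press die with a hand stone

## Robot

A 6-joint arm with a two-finger parallel gripper is mounted at the origin on the work surface. World frame = base frame: x ahead of the robot, y to its left, z up, the work surface at z = 0. Lengths are in mm, angles in degrees, forces in N, time in s.
With the tool pointing down it reaches from about 300 to 850 mm from the base axis. Payload 4.2 kg.
Tool frame: the origin (TCP) lies midway between the tips of the shut fingers; the grasp point (between the pads) lies 19 mm behind it (env.hold_point_z is the z of the grasp point in the tool frame, in mm); z points along the fingers, y is the direction in which the jaws open and shut (so a half turn about z gives the same grasp; the last joint's range is limited). The gripper opens to 91 mm and grips with 3 to 60 N. Pads are 32 mm wide; open, the fingers measure 118 mm over their backs; the gripper's body (76 mm by 178 mm) begins 60 mm behind the grasp point.
Start: joints at [62.452, 18.312, 89.639, -0, 72.044, -1.146], TCP at [255.687, 515.041, 213.976] pointing down, gripper open.
Joint ranges: [-177.97, 177.97], [-48.28, 115.42], [12.27, 149.76], [-77.06, 257.06], [2.81, 150.46], [-146.56, 146.56]. Speed limits (degrees/s): [147.25, 147.25, 180, 180, 180, 180].

## Interface

Orientations are given as [roll, pitch, yaw] about the fixed x, y, z axes, in that order (R = Rz(yaw) Ry(pitch) Rx(roll)).
In Python, from workcell import env, grab_frame, camera_params, spotter gives the robot as it stands. The module is installed in compiled form; this text tells all that it offers.
- The arm moves only by the shell command python3 -m jog 'ROWS' [FORCE]. ROWS is text: rows parted by semicolons, each of 7 numbers parted by spaces: the turn, a rotation vector about the world's x, y, z in units of 5 degrees (1.0 is 5 degrees), then the shift along the world's x, y, z in units of 25 mm (1.0 is 25 mm), then the opening, from 0 (shut) to 1 (fully open). A call has 1 to 5 rows; each row is the pose to reach, as a shift and turn from the pose commanded when the call began; what a row does not reach only later rows make up. A row lasts 1/8 s, in which the tool goes at most 62.5 mm and 10.7 degrees, less where a joint would pass 70% of its speed; a pose out of reach is approached as far as the arm can. A call with a gripper value outside its range is refused whole. The fingers move at their own pace and stop on an object; FORCE is the grip in N (left out, the last holds). Time passes only in rows, so rows that repeat a pose let the fingers close. It gives the time, the measured TCP pose, the force and the opening at its end, in the units of the state.
- env.state(): the state, without advancing time (a new reading comes with each control period).
- grab_frame(name): name is "scene" or "top"; returns the picture (420x560x3 uint8, red, green, blue); there is no depth.
- camera_params(name): a dict with "K" (3x3 intrinsics, pixels), "dist" ([k1, k2, p1, p2, k3] as OpenCV has them; the pictures are not rectified), "rvec" (rotation vector, rad) and "tvec" (3), from world to camera coordinates, as OpenCV has them. Camera axes: x right, y down, z forward; pixel columns grow to the right and rows downward; lengths in mm; the calibration is good to about 2 mm. A picture is of the moment at which its call begins. camera_params takes no time and is no camera call.
- env.job_done(): hands the job in, once; it reports no verdict.
Trained networks look in the newest picture that a camera, given by its name, has taken for a name from the list of things; names that differ only in an ending like _2 or _b are one class to them, and where a whole thing is asked for, a point or a joint stands for the part that bears it (a point fixed in the world has none). Each returns a list of dicts, best first, with "conf" (0 to 1); they miss things now and then, are a little off and sometimes report something else, mostly with a low value. They report only what shows in the picture. A call takes as long as a camera call. They do not tell look-alikes from the thing itself.
- spotter.look_for(query, camera): "box" ([left, top, width, height] in pixels, round what is visible of it).
- spotter.trace(query, camera): "region" (420x560 bool, what is visible of it) and "box" ([left, top, width, height] in pixels, round what is visible of it).
The state is a dict: "time_s": time; "qpos": joint angles; "qvel": joint speeds; "effort": joint torques, N m; "ee_pos": TCP position; "ee_rot": TCP orientation; "force": force on the tool from outside, world axes, zero at the start; "torque": the same for the moment, N m; "gripper_width": finger opening in mm.
Only numpy, scipy, OpenCV 4.12 (cv2) and the standard library are available. Lean on these libraries where they do the work, as an engineer would, in place of code of your own. Each camera call takes 0.05 s, during which the arm holds its last target. There are 200 camera calls.

## Task

Take the orange guard off the brass die and hang it over the free-standing rail, so that its bend rides on the bar. Then dress the bare die with the stone: lay it flat on the sloping face and draw it slowly, in one pass, from the blue-marked end to the other, pressing gently and steadily so that the die stays part-way down on its springs, never bottomed. Finally put the stone back flat in its tray, and leave the other things on the bench alone.

Things in the scene. Friction and masses are not known exactly. Their poses are not given: they have to be found in the camera images.
- stand: Fixed white die stand, base 170 (x) by 220 (y) mm, origin under its centre; x away from its sloping front, y along the die, z up. A steel ridge bar, 16 mm thick, runs along y at x = +45, z = 140 mm, a dark front sill bar at x = -35, z = 87 mm; the sprung brass die lies between them, its face rising 35 degrees toward the ridge. It may stand left or right, the rail on the other side.
- die_mid (a point): Centre of the brass die's face (on the surface, moves with the die). Axes: x up the slope, y along the die, z out of the face, which is 35 degrees from vertical, leaning to the stand's front. The face is flat, 70 mm (x) by 170 mm (y). The ridge bar's axis is 52 mm up the slope from it, the sill 44 mm down; they stand 6 mm proud of the face.
- die_start (a point): Point on the die's face 50 mm from its centre toward the blue-marked end (+y); the stone's centre starts its pass here. Same axes as die_mid.
- die_end (a point): Point on the face 50 mm from its centre toward the plain end (-y); the stone's centre ends its pass here. Same axes as die_mid.
- die (a joint): How far the die is pressed down along its face normal (m): 0 free, 0.012 bottomed on its stop. Springs: it starts to sink at 2 N and takes 1 N more for every mm (8 N at 6 mm).
- guard: Loose orange guard, 0.25 kg or so: two 4 mm plates, 150 mm wide (y), in a sharp 75 degree inverted V. Origin on the axis of the 16 mm bar it rides on (20 mm below the bend); y along the bend, z up. It starts on the ridge bar: front plate (117 mm) sloping 35 degrees over the die onto the sill, back plate 20 degrees off upright, down to z = -80 mm.
- guard_fin (a point): Middle of the guard's upright black grip fin, 45 mm above the guard's origin. The fin, on top of the bend, is 34 mm along x and 14 mm along y; its top is 11 mm above this point, the bend's top 25 mm below it. Grip it across y. Hung freely, the guard balances some 20 degrees off.
- rail: Fixed free-standing steel rail: a horizontal bar 16 mm thick and 260 mm long along its y on two end posts, the bar's axis 200 mm above the bench; origin on the bench under the middle of the bar.
- rail_mid (a point): Middle of the rail's bar, on its axis; y along the bar, z up.
- stone: Loose dressing stone, 0.16 kg or so: terracotta-coloured block 40 mm (x) by 60 mm (y) by 16 mm, with an upright wooden handle fin on top, 32 mm (x) by 14 mm (y), its top at z = 52 mm. Origin at the centre of the flat underside, z up. Grip the fin across y.
- tray: Fixed open grey tray, 90 mm (x) by 110 mm (y), 14 mm high, 5 mm floor and walls, in which the stone lies; origin at the centre of the underside.
- insert: Bystander: loose brass insert, 50 by 32 by 22 mm, origin under its centre.
- oil: Bystander: white bottle with a red cap, 38 mm across, 85 mm high, origin under its centre.
- spool: Bystander: wooden spool, 60 mm across, 40 mm high.
- driver: Bystander: yellow screwdriver, 170 mm long, lying.
- spanner: Bystander: steel spanner, 150 mm long, lying.
- cup: Bystander: blue cup, 64 mm across, 60 mm high.
Mind the look-alikes: they are no part of the job. What is shaped like the stone but green is not meant.

How it is judged:
By the outcome, as a careful person would: the job done as asked, in the order asked, and still so for the second after the job is handed in, with the robot touching nothing.
It also fails if it takes over 72 s, if anything falls off the work surface, if the arm or the gripper's body presses on something with over 40 N, if the wrist force passes 120 N, or if a joint passes its speed limit or range.

## Working session

There is one attempt and no reset: what is moved stays moved. The work goes in short steps, Python scripts to look and compute and a shell command to move; the robot and the scene stay as the last step left them, time stands still between calls to the robot, and variables do not carry over. Pictures are saved under pics/ and viewed, about 8 in all and at most 12, crops included, and the job is handed in when it is done.

```bash
mkdir -p pics; python3 - <<'E'
from workcell import env, grab_frame, camera_params, spotter
import cv2,numpy as np
for c in ("scene","top"):
    im=grab_frame(c); cv2.imwrite(f"pics/{c}0.png",im[:,:,::-1])
    p=camera_params(c); R=cv2.Rodrigues(np.array(p["rvec"],float))[0]
    print(c,np.round(p["K"],1).tolist(),p["dist"],"campos",np.round(-R.T@np.array(p["tvec"]).ravel()))
    for q in ("stand","guard","guard_fin","rail","stone","tray","die"):
        print(q,[(np.round(d["box"]).tolist(),round(d["conf"],2)) for d in spotter.look_for(q,c)][:3])
s=env.state();print(s,env.hold_point_z)
E
```

```text
scene [[449.0, 0.0, 286.5], [0.0, 449.0, 199.0], [0.0, 0.0, 1.0]] [-0.0652233  0.         0.         0.         0.       ] campos [1291.  231.  662.]
stand [([121.0, 176.0, 114.0, 84.0], 0.83), ([306.0, 204.0, 26.0, 26.0], 0.46), ([130.0, 264.0, 44.0, 41.0], 0.21)]
guard [([126.0, 163.0, 88.0, 71.0], 0.94)]
guard_fin [([128.0, 165.0, 86.0, 70.0], 0.89)]
rail [([336.0, 195.0, 178.0, 132.0], 0.64)]
stone [([306.0, 204.0, 25.0, 26.0], 0.98), ([255.0, 188.0, 29.0, 27.0], 0.72), ([366.0, 221.0, 17.0, 30.0], 0.59)]
tray [([293.0, 204.0, 52.0, 33.0], 0.72), ([223.0, 272.0, 34.0, 44.0], 0.21)]
die [([267.0, 235.0, 14.0, 37.0], 0.72)]
top [[507.5, 0.0, 289.3], [0.0, 507.5, 203.0], [0.0, 0.0, 1.0]] [-0.02234918  0.          0.          0.          0.        ] campos [ 486.    3. 1336.]
stand [([354.0, 171.0, 96.0, 68.0], 0.67), ([367.0, 183.0, 73.0, 29.0], 0.28)]
guard [([372.0, 164.0, 68.0, 56.0], 0.92)]
guard_fin [([369.0, 165.0, 74.0, 59.0], 0.87)]
rail [([257.0, 241.0, 50.0, 40.0], 0.57), ([270.0, 190.0, 11.0, 21.0], 0.46), ([272.0, 252.0, 21.0, 14.0], 0.19)]
stone [([268.0, 250.0, 24.0, 15.0], 0.73), ([322.0, 254.0, 20.0, 25.0], 0.6), ([219.0, 248.0, 24.0, 14.0], 0.54)]
tray [([257.0, 241.0, 49.0, 40.0], 0.58)]
die [([366.0, 182.0, 77.0, 28.0], 0.66)]
{'time_s': 0.8, 'qpos': array([ 6.24519538e+01,  1.83106662e+01,  8.96389228e+01,  1.05688873e-04,
        7.20436536e+01, -1.14531446e+00]), 'qvel': array([ 0.00617852, -0.01071654, -0.04513296,  0.1811914 , -0.03766385,
        0.00922613]), 'effort': array([ 1.01827103e-03, -4.12306166e+01, -2.32223904e+01,  7.28559005e-02,
        3.75280611e-02, -7.76542095e-06]), 'ee_pos': array([255.69130201, 515.0409553 , 213.98883038]), 'ee_rot': array([1.79993242e+02, 3.45450384e-05, 1.53597236e+02]), 'force': array([-0.43821425, -0.04612709, -0.68002137]), 'torque': array([-0.02230481, -0.00785352,  0.00755675]), 'gripper_width': 91.17093174884386} -18.8
```

View pics/scene0.png

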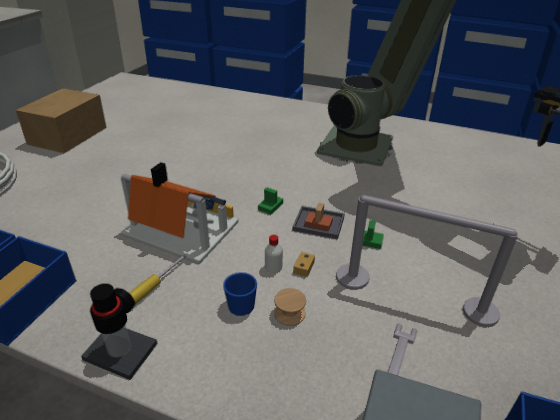

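View pics/top0.png

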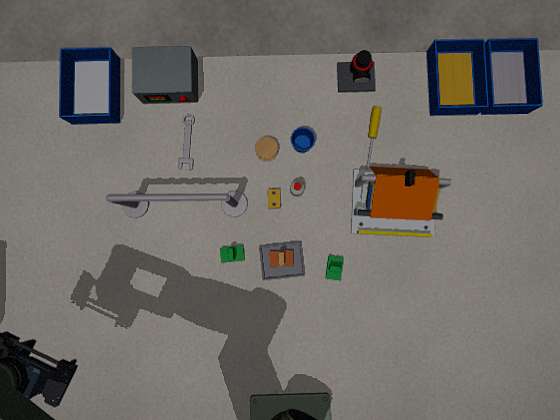

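The scene shows the rail on the left (+y), the stand on the right (-y) with its front toward the robot, and the terracotta stone in its tray between two green look-alikes. Next I'll enlarge the parts that matter.

```bash
cat > h.py <<'E'
import cv2,numpy as np
from workcell import env, grab_frame, camera_params, spotter
def cam(c):
    p=camera_params(c); return np.array(p["K"],float),np.array(p["dist"],float).ravel(),np.array(p["rvec"],float).ravel(),np.array(p["tvec"],float).ravel()
def back(c,uv,z):
    K,d,r,t=cam(c); R=cv2.Rodrigues(r)[0]
    n=cv2.undistortPoints(np.array([[uv]],float),K,d).ravel()
    ray=R.T@np.array([n[0],n[1],1]); o=-R.T@t
    return o+ray*(z-o[2])/ray[2]
def proj(c,P):
    K,d,r,t=cam(c); return cv2.projectPoints(np.array(P,float).reshape(-1,3),r,t,K,d)[0].reshape(-1,2)
E
python3 - <<'E'
from h import *
t=cv2.imread("pics/top0.png"); s=cv2.imread("pics/scene0.png")
def crop(im,x,y,w,h,k): return cv2.resize(im[y:y+h,x:x+w],None,fx=k,fy=k,interpolation=cv2.INTER_CUBIC)
a=crop(t,345,155,120,90,3.3333333); b=crop(s,115,155,135,100,2.9629629)
c=crop(t,100,170,160,60,2.5); d=crop(t,210,225,140,60,2.857)
H=300; f=lambda i:cv2.resize(i,(400,int(i.shape[0]*400/i.shape[1])))
L=[f(i) for i in(a,b,c,d)]; top=np.zeros((600,800,3),np.uint8)
for i,m in enumerate(L):
    y=(i//2)*300;x=(i%2)*400; m=m[:300]; top[y:y+m.shape[0],x:x+400]=m
cv2.imwrite("pics/z1.png",top)
E
```

```text
(no output)
```

View pics/z1.png

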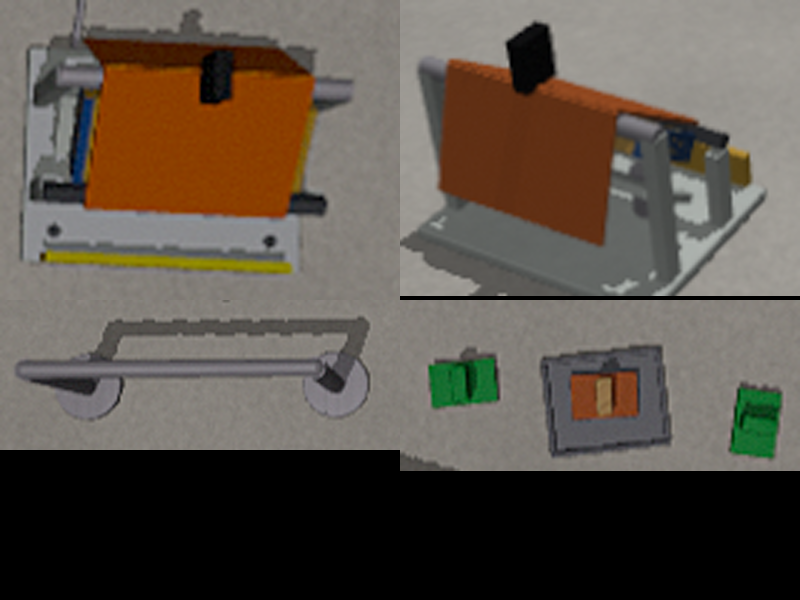

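```bash
python3 - <<'E'
from h import *
from scipy.optimize import least_squares
T=lambda x,y,ox=345,oy=155,k=10/3:((x/k+ox),(y/k+oy))
S=lambda x,y:(x/2.963+115,y/2.963+155)
for n,p,z in [("ridgeL",(60,77),140),("ridgeR",(350,90),140),("sillL",(34,190),87),("sillR",(325,206),87),("baseFL",(22,260),8),("baseFR",(298,272),8),("bendL",(104,66),163),("bendR",(314,76),163),("finmid",(222,56),196)]:
    print(n,back("top",T(*p),z).round(1))
for n,p,z in [("railL",(20,69),200),("railR",(322,68),200)]: print(n,back("top",T(*p,100,170,2.5),z).round(1))
for n,p,z in [("tTL",(141,57),14),("tTR",(262,46),14),("tBR",(270,143),14),("tBL",(153,155),14),("stone body",(204,96),21),("fin top",(205,97),57)]: print(n,back("top",T(*p,210,225,2.857),z).round(1))
# guard fit: pose (x,y,z=140 origin,yaw), points in guard frame
th=np.radians(35)
# outer surface of front plate: bend apex at z=+20..; corners
from math import *
top=np.array([0,0,20.]);
def f(p):
    x,y,yaw=p; c,s=cos(yaw),sin(yaw)
    M=np.array([[c,-s,0],[s,c,0],[0,0,1]])
    fx,fz=-117*cos(th),-117*sin(th)
    G=[(0,75,20),(0,-75,20),(fx,75,20+fz),(fx,-75,20+fz)]
    B=[(0,75,20),(0,-75,20),(36,-75,-80),(36,75,-80)]
    q=lambda L:np.array(L)@M.T+[x,y,140]
    a=proj("top",q(G))-[T(104,66),T(314,76),T(86,207),T(284,216)]
    b=proj("scene",q(B))-[S(217,115),S(48,60),S(40,190),S(204,245)]
    return np.r_[a.ravel(),b.ravel()]
r=least_squares(f,[500,-200,0]);print("guard",r.x[:2],degrees(r.x[2]));print(r.fun.reshape(-1,2).round(1))
def g(p):
    x,y,yaw,l=p; c,s=cos(yaw),sin(yaw); M=np.array([[c,-s,0],[s,c,0],[0,0,1]])
    P=[(45,l,140),(45,-l,140),(-35,l,87),(-35,-l,87),(-85,110,8),(-85,-110,8)]
    return (proj("top",np.array(P)@M.T+[x,y,0])-[T(60,77),T(350,90),T(34,190),T(325,206),T(22,260),T(298,272)]).ravel()
r=least_squares(g,[480,-200,0,100]);print("stand",r.x,degrees(r.x[2]));print(r.fun.reshape(-1,2).round(1))
E
```

```text
ridgeL [ 636. -188.  140.]
ridgeR [ 621.6 -395.7  140. ]
sillL [ 558.8 -174.    87. ]
sillR [ 541.4 -390.2   87. ]
baseFL [ 508.6 -173.7    8. ]
baseFR [ 493.5 -391.1    8. ]
bendL [ 640.1 -215.5  163. ]
bendR [ 629.5 -363.1  163. ]
finmid [ 640.7 -290.4  196. ]
railL [598.6 396.5 200. ]
railR [592.7 125.1 200. ]
tTL [483.7  67.9  14. ]
tTR [490.9 -42.3  14. ]
tBR [403.1 -47.1  14. ]
tBL [395.1  59.   14. ]
stone body [447.2  11.5  21. ]
fin top [447.4  10.4  57. ]
guard [ 636.3585214  -290.06096859] -4.072021178615236
[[-0.4 -0.5]
 [ 0.3 -0.5]
 [-1.1 -0.4]
 [ 0.2 -0.4]
 [ 0.5 -3.4]
 [ 0.  -1.7]
 [-0.4  0.5]
 [-0.2  1. ]]
stand [ 5.84847314e+02 -2.87302843e+02 -7.45537097e-02  1.06231153e+02] -4.271612915190887
[[-1.4 -0.7]
 [ 0.3 -0.1]
 [ 2.   0.3]
 [ 0.1 -0.3]
 [-0.9  0.2]
 [-0.1  0.6]]
```

The guard sits at about (632,-290), turned by -4°. The rail's middle is at (595,261), turned by about -1°, and the stone is near (447,11). I'll refine the fin and stone from their colours and start the approach.

```bash
python3 - <<'E'
from h import *
im=cv2.imread("pics/top0.png"); hsv=cv2.cvtColor(im,cv2.COLOR_BGR2HSV)
m=(im.max(2)<60).astype(np.uint8); m[:165]=0;m[195:]=0;m[:,:400]=0;m[:,420:]=0
x,y,w,h=cv2.boundingRect(m);print("fin box",x,y,w,h); 
# model: fin box corners projection for candidate guard x
from scipy.optimize import least_squares
def box(gx,gy,a=np.radians(-4.1)):
    c,s=np.cos(a),np.sin(a)
    P=[(gx+c*i*17-s*j*7,gy+s*i*17+c*j*7,z) for i in(-1,1) for j in(-1,1) for z in(162,196)]
    q=proj("top",P); return q.min(0),q.max(0)
for gx in (624,628,632,636): print(gx,*[b.round(1) for b in box(gx,-290)])
t=im[225:285,250:310]; hs=hsv[225:285,250:310]
for nm,lo,hi in (("terra",(0,120,60),(14,255,255)),("wood",(12,60,130),(25,170,255))):
    mm=cv2.inRange(hs,lo,hi); n,l,st,ce=cv2.connectedComponentsWithStats(mm); 
    pts=np.argwhere(mm)[:,::-1].astype(np.float32)+[250,225]; print(nm,len(pts),cv2.minAreaRect(pts.astype(np.float32)), pts.mean(0))
E
python3 -m jog '0 0 1.4 0 0 1.84 1; 0 0 1.4 4.7 -10 1.84 1; 0 0 1.4 4.7 -10 1.84 1; 0 0 1.4 4.7 -10 1.84 1; 0 0 1.4 4.7 -10 1.84 1'
python3 -m jog '0 0 1.5 4.7 -10 0 1; 0 0 1.5 4.7 -10 0 1; 0 0 1.5 4.7 -10 0 1; 0 0 1.5 4.7 -10 0 1; 0 0 1.5 4.7 -10 0 1'
```

```text
fin box 401 169 19 17
624 [405.  171.5] [415.  188.3]
628 [404.9 169.8] [414.9 186.6]
632 [404.8 168. ] [414.9 184.9]
636 [404.7 166.3] [414.8 183.2]
terra 281 ((280.998046875, 257.9689025878906), (15.282681465148926, 22.830453872680664), 86.42366790771484) [280.90035587 257.91103203]
wood 58 ((281.0, 259.0), (12.0, 4.0), 90.0) [281.06896552 258.60344828]
time_s: 1.42
ee_pos: [362.6, 287.1, 260.2]
ee_rot: [180.0, 0.0, 160.6]
force: [1.0, 0.2, 0.2]
gripper_width: 91.6
time_s: 2.05
ee_pos: [480.5, 35.9, 260.0]
ee_rot: [-180.0, 0.0, 167.9]
force: [-1.2, -0.5, 0.4]
gripper_width: 91.3
```

```bash

python3 -m jog '0 0 1.5 5.9 -12 0 1; 0 0 1.5 5.9 -12 0 1; 0 0 1.5 5.9 -12 0 1; 0 0 1.5 5.9 -12 0 1; 0 0 1.5 5.9 -12 0 1'
python3 -m jog '0 0 0.1 0 -1 0 1; 0 0 0.1 0 -1 0 1'
```

```text
time_s: 2.68
ee_pos: [618.1, -243.6, 260.1]
ee_rot: [180.0, 0.0, 175.6]
force: [0.7, 0.3, 0.3]
gripper_width: 91.1
time_s: 2.92
ee_pos: [617.3, -268.5, 259.0]
ee_rot: [180.0, -0.1, 175.9]
force: [0.4, 0.3, 0.4]
gripper_width: 91.1
```

```bash

python3 -m jog '0 0 0 0.5 -0.86 0 1; 0 0 0 0.5 -0.86 -1 1; 0 0 0 0.5 -0.86 -2 1; 0 0 0 0.5 -0.86 -3 1; 0 0 0 0.5 -0.86 -3.3 1'
python3 -m jog '0 0 0 0 0 -0.33 1; 0 0 0 0 0 -0.33 1'
python3 - <<'E'
from h import *
cv2.imwrite("pics/s1.png",cv2.resize(grab_frame("scene")[120:260,80:280,::-1],None,fx=4,fy=4)); print(env.state()["ee_pos"],env.state()["force"])
E
```

```text
time_s: 3.55
ee_pos: [629.1, -286.3, 176.1]
ee_rot: [179.9, -0.2, 176.2]
force: [0.0, -0.0, 1.1]
gripper_width: 91.1
time_s: 3.8
ee_pos: [630.0, -287.8, 169.5]
ee_rot: [180.0, 0.0, 176.1]
force: [0.2, -0.6, 0.1]
gripper_width: 91.5
[ 630.24144316 -288.0294333   169.97225103] [ 0.09788916  0.90566141 -0.90174658]
```

View pics/s1.png

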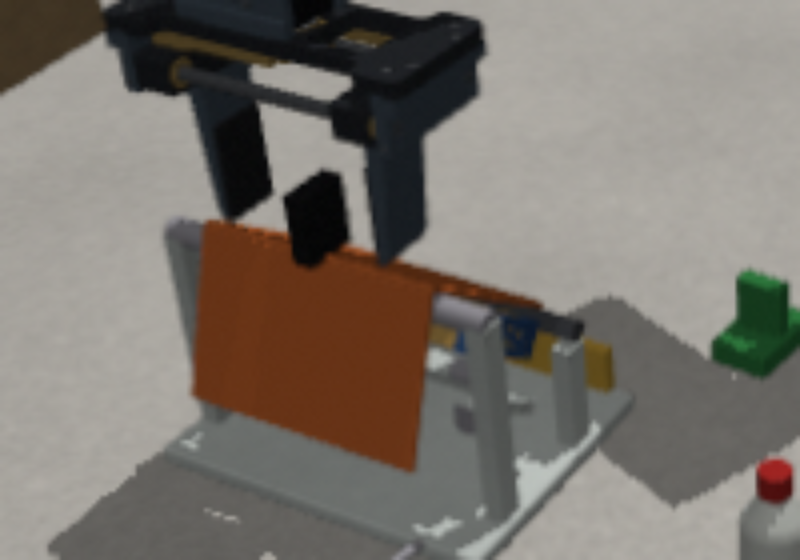

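The black fin (317,218 in the crop) stands between the pads, so I close and lift.

```bash

python3 -m jog '0 0 0 0 0 0 0; 0 0 0 0 0 0 0; 0 0 0 0 0 0 0; 0 0 0 0 0 0 0; 0 0 0 0 0 0 0' 40
python3 -m jog '0 0 0 0 0 0 0; 0 0 0 0 0 0.3 0; 0 0 0 0 0 0.7 0; 0 0 0 0 0 1.2 0; 0 0 0 0 0 1.8 0'
```

```text
time_s: 4.47
ee_pos: [629.9, -288.2, 169.2]
ee_rot: [180.0, -0.0, 176.1]
force: [-0.8, 0.5, -0.1]
gripper_width: 44.3
time_s: 5.1
ee_pos: [629.8, -288.0, 214.9]
ee_rot: [180.0, -0.0, 176.1]
force: [-0.6, 0.5, -2.9]
gripper_width: 13.5
```

```bash

python3 -m jog '0 0 0 0 0 0 0; 0 0 0 0 0 0 0'
python3 - <<'E'
from h import *
cv2.imwrite("pics/s2.png",cv2.resize(grab_frame("scene")[90:240,80:280,::-1],None,fx=4,fy=4)); s=env.state();print(s["ee_pos"],s["force"],s["torque"])
E
```

```text
time_s: 5.35
ee_pos: [629.7, -288.0, 213.9]
ee_rot: [180.0, -0.0, 176.1]
force: [0.6, 0.4, -2.8]
gripper_width: 13.6
[ 629.54226104 -287.93843868  213.54721606] [-0.5805974  -0.13185157 -2.26276747] [-0.03588167 -0.01522598  0.02312723]
```

View pics/s2.png

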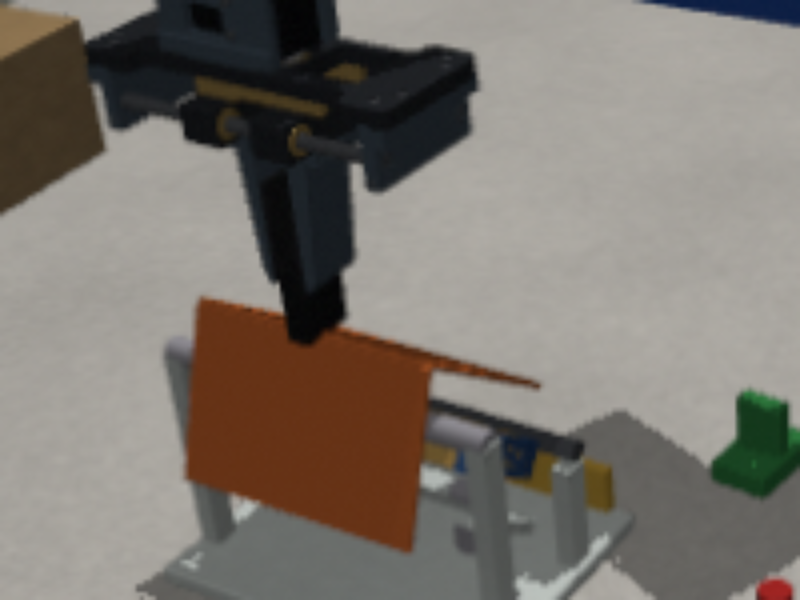

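The pads closed late, so they hold only the top of the fin. I'll set the guard back on the bar and regrip deeper.

```bash

python3 -m jog '0 0 0 0 0 -0.3 0; 0 0 0 0 0 -0.6 0; 0 0 0 0 0 -0.8 0; 0 0 0 0 0 -0.9 0; 0 0 0 0 0 -0.9 0'
python3 -m jog '0 0 0 0 0 -0.06 0; 0 0 0 0 0 -0.1 0; 0 0 0 0 0 -0.1 0'
```

```text
time_s: 6.02
ee_pos: [629.9, -288.1, 191.5]
ee_rot: [180.0, -0.0, 176.1]
force: [0.5, -0.4, -2.2]
gripper_width: 13.4
time_s: 6.4
ee_pos: [629.9, -288.1, 189.2]
ee_rot: [180.0, -0.0, 176.1]
force: [-0.9, -0.8, -2.0]
gripper_width: 13.5
```

```bash

python3 -m jog '0 0 0 0 0 -0.06 0; 0 0 0 0 0 -0.12 0; 0 0 0 0 0 -0.12 0'
python3 -m jog '0 0 0 0 0 -0.06 0; 0 0 0 0 0 -0.12 0; 0 0 0 0 0 -0.12 0'
python3 - <<'E'
from h import *
im=grab_frame("scene"); hsv=cv2.cvtColor(im,cv2.COLOR_RGB2HSV)
a=cv2.cvtColor(cv2.imread("pics/scene0.png"),cv2.COLOR_BGR2HSV)
for h in(a,hsv):
    m=cv2.inRange(h,(3,150,60),(13,255,255))[150:260,110:225]; ys=[ (np.nonzero(m[:,c])[0].max()+150) for c in (25,40,55,65,75)]; print(ys)
E
```

```text
time_s: 6.78
ee_pos: [630.0, -288.2, 187.4]
ee_rot: [-180.0, 0.1, 176.1]
force: [-0.9, 0.6, 4.1]
gripper_width: 13.6
time_s: 7.15
ee_pos: [630.1, -288.2, 187.3]
ee_rot: [-179.9, 0.2, 176.1]
force: [-3.8, 2.2, 15.3]
gripper_width: 13.6
[np.int64(221), np.int64(226), np.int64(231), np.int64(234), np.int64(217)]
[np.int64(221), np.int64(226), np.int64(231), np.int64(234), np.int64(223)]
```

```bash

python3 -m jog '0 0 0 0 0 0.1 0.35; 0 0 0 0 0 0.1 0.35; 0 0 0 0 0 0.1 0.35; 0 0 0 0 0 -0.2 0.35; 0 0 0 0 0 -0.5 0.35'
python3 -m jog '0 0 0 0 0 -0.1 0.35; 0 0 0 0 0 -0.1 0.35'
```

```text
time_s: 7.82
ee_pos: [629.7, -288.1, 169.6]
ee_rot: [180.0, -0.1, 176.1]
force: [-0.4, -0.0, 0.5]
gripper_width: 32.2
time_s: 8.07
ee_pos: [629.8, -288.1, 167.7]
ee_rot: [180.0, -0.0, 176.1]
force: [0.1, 0.6, -0.9]
gripper_width: 31.7
```

```bash

python3 -m jog '0 0 0 0 0 0 0; 0 0 0 0 0 0 0; 0 0 0 0 0 0 0; 0 0 0 0 0 0 0; 0 0 0 0 0 0 0' 45
python3 -m jog '0 0 0 0 0 0.4 0; 0 0 0 0 0 1 0; 0 0 0 0 0 2 0; 0 0 0 0 0 3.5 0; 0 0 0 0 0 5 0'
python3 -m jog '0 0 0 0 0 2 0; 0 0 0 0 0 2.4 0; 0 0 0 0 0 2.4 0'
```

```text
time_s: 8.7
ee_pos: [630.1, -288.2, 168.6]
ee_rot: [-180.0, 0.0, 176.1]
force: [-0.7, -0.0, 1.9]
gripper_width: 13.9
time_s: 9.32
ee_pos: [629.6, -288.0, 295.0]
ee_rot: [-180.0, -0.0, 176.1]
force: [0.8, -0.6, -2.2]
gripper_width: 13.7
time_s: 9.7
ee_pos: [629.8, -288.0, 353.1]
ee_rot: [180.0, -0.0, 176.1]
force: [-0.1, -0.3, -3.2]
gripper_width: 13.9
```

```bash

python3 -m jog '0 0 0 0 0.6 0 0; 0 0 0 -0.1 2 0 0; 0 0 0.1 -0.3 4 0 0; 0 0 0.2 -0.5 6 0 0; 0 0 0.2 -0.6 8 0 0'
python3 -m jog '0 0 0 -0.2 2 0 0; 0 0 0.1 -0.3 4 0 0; 0 0 0.1 -0.5 6 0 0; 0 0 0.2 -0.6 8 0 0; 0 0 0.3 -0.7 10 0 0'
python3 -m jog '0 -1 0 -0.1 1.6 0 0; 0 -2 0 -0.2 2.8 0 0; 0 -3 0 -0.4 3.6 0 0; 0 -4 0 -0.46 3.9 0 0; 0 -4 0 -0.46 3.96 0 0'
python3 -m jog '0 0 0 0 0 0 0; 0 0 0 0 0 0 0'
python3 - <<'E'
from h import *
for c in("scene","top"):
    im=grab_frame(c); cv2.imwrite(f"pics/{c}3.png",im[:,:,::-1])
    print(c,[(d["box"],d["conf"]) for d in spotter.look_for("rail",c)][:2])
a=cv2.resize(cv2.imread("pics/scene3.png")[110:330,310:550],(480,440)); b=cv2.imread("pics/top3.png")[130:240,80:270]
b=cv2.resize(b,(320,185)); o=np.zeros((440,800,3),np.uint8); o[:,:480]=a;o[:185,480:]=b
cv2.imwrite("pics/z3.png",o)
# rail cross-check from scene0
for uv in ((361,200),(513,234)): print(back("scene",uv,200).round(1))
P=[(598.6,391,200),(592.7,131,200)]; print(proj("scene",P),proj("top",P)); print(env.state()["torque"])
E
```

```text
time_s: 10.32
ee_pos: [613.5, -85.5, 351.2]
ee_rot: [179.9, -0.2, 177.1]
force: [0.3, -0.0, -1.7]
gripper_width: 13.8
time_s: 10.95
ee_pos: [595.8, 164.1, 351.2]
ee_rot: [-180.0, -0.2, 178.7]
force: [0.9, -0.8, -2.4]
gripper_width: 13.9
time_s: 11.58
ee_pos: [582.6, 261.6, 350.9]
ee_rot: [179.6, 19.7, 178.7]
force: [-0.1, -0.6, -3.5]
gripper_width: 13.7
time_s: 11.82
ee_pos: [586.5, 260.5, 352.7]
ee_rot: [179.5, 19.9, 178.5]
force: [-0.2, 0.3, -1.9]
gripper_width: 14.1
scene [([338.5, 195.5, 174.8, 130.4], 0.88)]
top [([189.2, 189.8, 58.4, 26.2], 0.93)]
[601.  128.1 200. ]
[602.6 393.4 200. ]
[[511.43369536 232.30869052]
 [363.52265082 198.00589165]] [[110.43688389 197.55715872]
 [226.16313445 197.27147665]]
[ 0.0198747   0.43344092 -0.02005492]
```

View pics/z3.png

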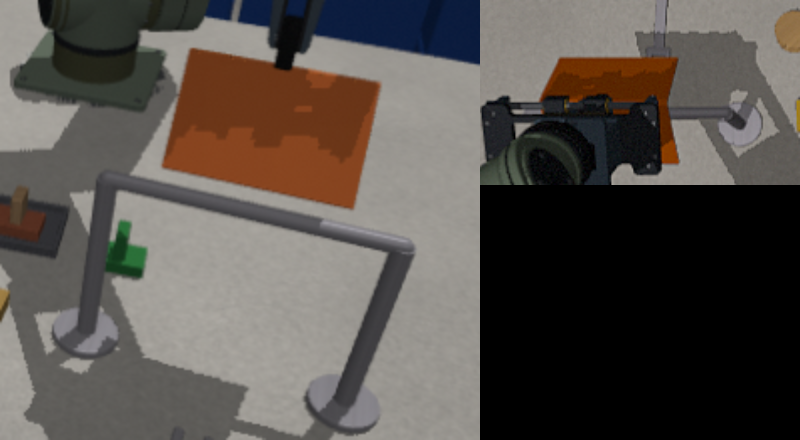

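The guard (orange, scene crop (270,130)) hangs level along the bar, midway between the posts. I lower it.

```bash

python3 -m jog '0 0 0 0.05 0 -0.8 0; 0 0 0 0.05 0 -2 0; 0 0 0 0.05 0 -3.2 0; 0 0 0 0.05 0 -4.2 0; 0 0 0 0.05 0 -4.6 0'
python3 -m jog '0 0 0 0 0 -0.1 0; 0 0 0 0 0 -0.2 0; 0 0 0 0 0 -0.2 0'
```

```text
time_s: 12.65
ee_pos: [586.7, 260.2, 236.4]
ee_rot: [179.6, 19.8, 178.5]
force: [0.7, -0.1, -2.3]
gripper_width: 13.9
time_s: 13.02
ee_pos: [587.5, 261.0, 234.1]
ee_rot: [179.4, 20.1, 178.5]
force: [-0.1, -0.6, -2.7]
gripper_width: 13.6
```

```bash

python3 -m jog '0 0 0 0 0 -0.1 0; 0 0 0 0 0 -0.16 0; 0 0 0 0 0 -0.16 0'
python3 -m jog '0 0 0 0 0 -0.04 0; 0 0 0 0 0 -0.08 0; 0 0 0 0 0 -0.08 0'
```

```text
time_s: 13.4
ee_pos: [587.1, 260.8, 229.1]
ee_rot: [179.5, 20.0, 178.5]
force: [0.3, 0.2, -3.7]
gripper_width: 13.7
time_s: 13.78
ee_pos: [587.2, 260.8, 227.2]
ee_rot: [179.5, 20.0, 178.5]
force: [0.1, -0.1, -3.1]
gripper_width: 14.1
```

```bash

python3 -m jog '0 0 0 0 0 -0.04 0; 0 0 0 0 0 -0.06 0; 0 0 0 0 0 -0.06 0'
python3 -m jog '0 0 0 0 0 -0.04 0; 0 0 0 0 0 -0.06 0; 0 0 0 0 0 -0.06 0'
```

```text
time_s: 14.15
ee_pos: [587.3, 260.9, 226.9]
ee_rot: [179.5, 20.1, 178.5]
force: [-4.2, -1.3, 5.0]
gripper_width: 13.8
time_s: 14.52
ee_pos: [587.3, 260.9, 226.9]
ee_rot: [179.4, 20.2, 178.5]
force: [-7.2, -1.2, 11.2]
gripper_width: 13.6
```

```bash

python3 -m jog '0 0 0 -0.03 0 0.08 0; 0 0 0 -0.03 0 0.08 0'
python3 -m jog '0 0 0 0 0 0 0.35; 0 0 0 0 0 0 0.35; 0 0 0 0 0 0 0.35; 0 0 0 0 0 0 0.35; 0 0 0 0 0 0 0.35'
python3 -m jog '0 0 0 -0.2 0 0.5 0.35; 0 0 0 -0.4 0 1.1 0.35; 0 0 0 -0.8 0 2.2 0.35; 0 0 0 -1.2 0 3.2 0.4'
python3 - <<'E'
from h import *
im=grab_frame("scene"); cv2.imwrite("pics/z4.png",cv2.resize(im[110:330,310:550,::-1],(480,440)))
E
```

```text
time_s: 14.78
ee_pos: [587.1, 261.0, 226.8]
ee_rot: [179.5, 20.1, 178.5]
force: [-0.3, 0.1, 3.4]
gripper_width: 14.1
time_s: 15.4
ee_pos: [586.4, 260.9, 226.2]
ee_rot: [179.5, 20.0, 178.5]
force: [0.2, -0.1, -0.4]
gripper_width: 31.7
time_s: 15.9
ee_pos: [556.1, 261.0, 308.7]
ee_rot: [179.4, 20.1, 178.5]
force: [-0.0, 0.4, 0.1]
gripper_width: 36.2
```

View pics/z4.png

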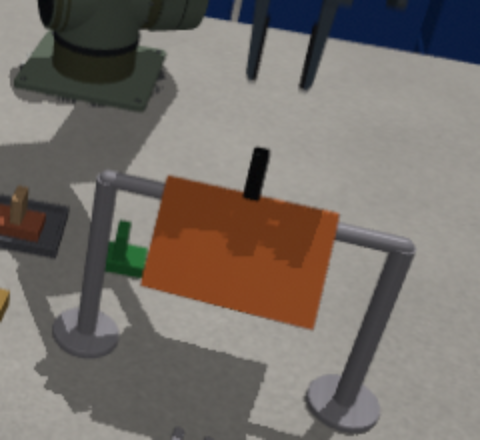

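The guard hangs on the bar with its bend at scene crop (250,200). Now for the stone.

```bash

python3 -m jog '0 1 0 -0.4 -1 0 0.45; 0 2 0 -1.2 -3 0 0.45; 0 3 0 -2 -5 -1 0.45; 0 4 0 -2.8 -6.8 -2 0.45; 0 4 0 -3.6 -8.4 -3 0.45'
python3 -m jog '0 0 1.1 -0.6 -1.3 -2 0.45; 0 0 1.1 -0.74 -1.58 -4 0.45; 0 0 1.1 -0.74 -1.58 -4.5 0.45; 0 0 1.1 -0.74 -1.58 -4.5 0.45'
python3 - <<'E'
from h import *
s=env.state(); print(s["ee_pos"],s["ee_rot"])
E
```

```text
time_s: 16.58
ee_pos: [467.2, 49.2, 230.9]
ee_rot: [180.0, 0.1, 178.6]
force: [0.6, -0.6, -0.2]
gripper_width: 41.1
time_s: 17.08
ee_pos: [448.8, 11.7, 119.3]
ee_rot: [180.0, 0.1, -175.9]
force: [0.8, -0.2, 0.4]
gripper_width: 41.4
[448.82278453  11.71895731 119.32949708] [ 1.79989393e+02  5.17542993e-02 -1.75881160e+02]
```

```bash

python3 -m jog '0 0 0 -0.04 0 -1.5 0.45; 0 0 0 -0.04 0 -3 0.45; 0 0 0 -0.04 0 -3.6 0.45; 0 0 0 -0.04 0 -3.7 0.45; 0 0 0 -0.04 0 -3.7 0.45'
python3 -m jog '0 0 0 0 0 0 0; 0 0 0 0 0 0 0; 0 0 0 0 0 0 0; 0 0 0 0 0 0 0; 0 0 0 0 0 0 0' 50
python3 - <<'E'
from h import *
s=env.state(); print(s["ee_pos"],s["force"])
im=grab_frame("scene"); cv2.imwrite("pics/z5.png",cv2.resize(im[140:260,240:400,::-1],None,fx=4,fy=4))
E
```

```text
time_s: 17.7
ee_pos: [448.7, 11.7, 27.6]
ee_rot: [-180.0, 0.2, -175.9]
force: [0.2, 0.4, -0.3]
gripper_width: 41.3
time_s: 18.32
ee_pos: [447.1, 11.4, 26.6]
ee_rot: [180.0, 0.0, -175.9]
force: [-0.5, 0.6, 6.0]
gripper_width: 13.8
[447.05785794  11.44678621  26.5939454 ] [-0.5450917   0.64710696  6.03149913]
```

View pics/z5.png

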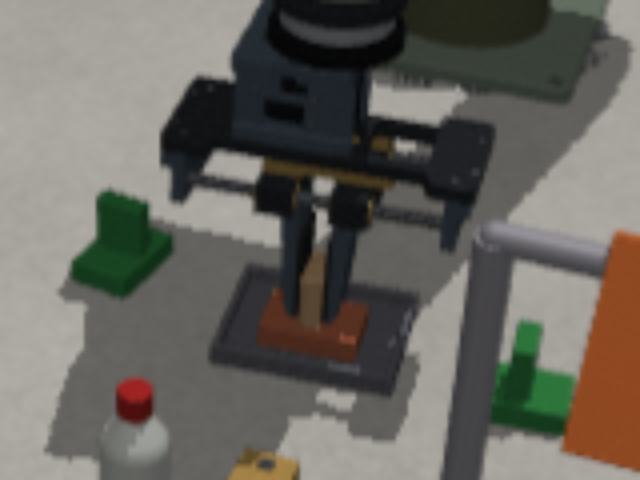

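The stone is gripped flat in the tray. Before moving I look at the bare die.

```bash
python3 - <<'E'
from h import *
im=grab_frame("top"); cv2.imwrite("pics/top6.png",im[:,:,::-1])
r=spotter.trace("die","top")
print([(np.round(d["box"]).tolist(),round(d["conf"],2)) for d in r][:2])
c=cv2.resize(im[155:245,345:465,::-1],None,fx=20/3,fy=20/3,interpolation=cv2.INTER_CUBIC)
# overlay predicted face corners
a=np.radians(-4.2);M=np.array([[np.cos(a),-np.sin(a),0],[np.sin(a),np.cos(a),0],[0,0,1]])
P=[]
for u,v in((-35,85),(35,85),(35,-85),(-35,-85),(0,50),(0,-50)): P.append(M@[1.3+u*.819,v,111.8+u*.574]+[584.8,-287.3,0])
for q in (proj("top",P)+.5-[345,155])*20/3-.5: cv2.circle(c,tuple(int(round(k)) for k in q),4,(0,255,0),1)
cv2.imwrite("pics/z6.png",c)
E
```

```text
[([367.0, 182.0, 74.0, 29.0], 0.74), ([133.0, 171.0, 76.0, 59.0], 0.22)]
```

View pics/z6.png

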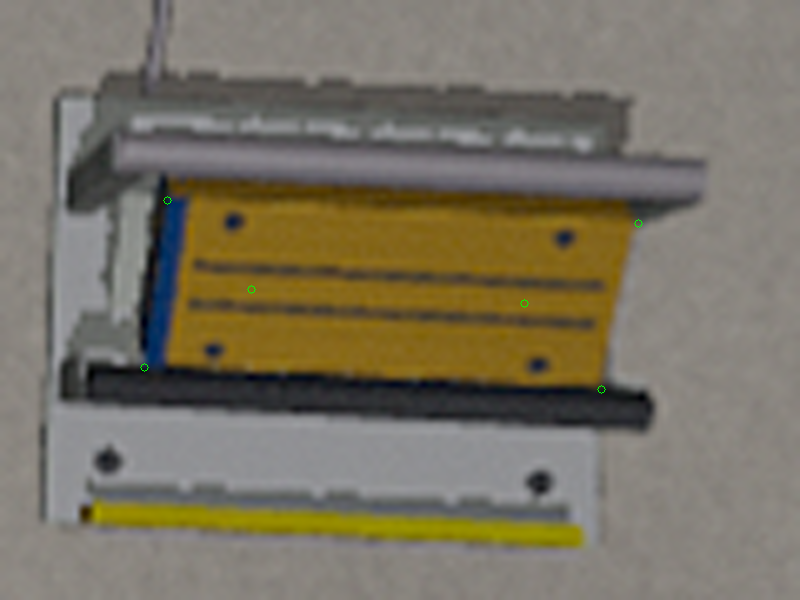

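The predicted face outline (green) matches the die, and the blue end is at left (+y). Now I lift the stone and tilt it over die_start.

```bash

python3 -m jog '0 0 0 0 0 0.5 0; 0 0 0 0 0 2 0; 0 0 0 0 0 4 0; 0 0 0 0 0 6 0; 0 0 0 0 0 7.9 0'
python3 -m jog '0 0 -0.4 0.8 -1.8 0 0; 0 0 -0.8 1.6 -3.6 0 0; 0 0 -1.2 2.4 -5.4 0 0; 0 0 -1.66 3.2 -7.2 0 0; 0 0 -1.66 3.6 -9 0 0'
python3 -m jog '-0.1 -1.4 0 0.1 -0.4 0.2 0; -0.2 -2.8 0 0.2 -0.6 0.2 0; -0.3 -4.2 0 0.3 -0.85 0.2 0; -0.4 -5.6 0 0.4 -0.85 0 0; -0.51 -6.98 0 0.4 -0.85 0 0'
python3 -m jog '0 0 0 0 0 0 0; 0 0 0 0 0 0 0'
python3 - <<'E'
from h import *
s=env.state(); print(s["ee_pos"],s["ee_rot"],s["qpos"].round(),s["force"])
E
```

```text
time_s: 19.1
ee_pos: [446.5, 11.2, 225.8]
ee_rot: [-180.0, 0.0, -175.9]
force: [0.1, 0.6, -1.2]
gripper_width: 13.5
time_s: 19.73
ee_pos: [537.3, -215.3, 223.7]
ee_rot: [180.0, -0.0, 175.8]
force: [-0.0, 0.8, 0.4]
gripper_width: 13.8
time_s: 20.35
ee_pos: [546.0, -234.6, 223.6]
ee_rot: [-180.0, 35.1, 175.8]
force: [-0.4, 1.0, -0.9]
gripper_width: 13.5
time_s: 20.6
ee_pos: [547.7, -235.4, 224.8]
ee_rot: [-180.0, 35.0, 175.8]
force: [0.5, -1.6, -0.8]
gripper_width: 13.7
[ 547.67877888 -235.37134776  224.78617261] [-179.96145781   35.00157734  175.84476205] [ -33.    7.  113.   31.   33. -142.] [ 0.49501086 -1.57897139 -0.79114317]
```

Joint 6 is near its limit at -142°. The stone and jaws are symmetric, so I turn a half turn about the tool axis.

```bash

python3 -m jog '1.03 -0.076 -1.474 0 0 0 0; 2.06 -0.15 -2.95 0 0 0 0; 3.09 -0.23 -4.42 0 0 0 0; 4.12 -0.3 -5.9 0 0 0 0; 5.15 -0.38 -7.37 0 0 0 0'
python3 -m jog '1.03 -0.076 -1.474 0 0 0 0; 2.06 -0.15 -2.95 0 0 0 0; 3.09 -0.23 -4.42 0 0 0 0; 4.12 -0.3 -5.9 0 0 0 0; 5.15 -0.38 -7.37 0 0 0 0'
python3 -m jog '1.03 -0.076 -1.474 0 0 0 0; 2.06 -0.15 -2.95 0 0 0 0; 3.09 -0.23 -4.42 0 0 0 0; 4.12 -0.3 -5.9 0 0 0 0; 5.15 -0.38 -7.37 0 0 0 0'
python3 -m jog '1.03 -0.076 -1.474 0 0 0 0; 2.06 -0.15 -2.95 0 0 0 0; 3.09 -0.23 -4.42 0 0 0 0; 4.12 -0.3 -5.9 0 0 0 0; 5.15 -0.38 -7.37 0 0 0 0'
python3 -m jog '0 0 0 0 0 0 0; 0 0 0 0 0 0 0'
cat > st.py <<'E'
from h import *
from scipy.spatial.transform import Rotation as Ro
s=env.state(); a=np.radians(-4.2);M=np.array([[np.cos(a),-np.sin(a),0],[np.sin(a),np.cos(a),0],[0,0,1]])
t=np.radians(35);A=M@np.array([[np.cos(t),0,-np.sin(t)],[0,1,0],[np.sin(t),0,np.cos(t)]]); mid=M@[1.3,0,111.8]+[584.8,-287.3,0]
z=Ro.from_euler("xyz",s["ee_rot"],degrees=True).as_matrix()[:,2]
und=s["ee_pos"]+21.6*z
print("t",round(s["time_s"],2),"stone in die frame",(A.T@(und-mid)).round(2),"F die frame",(A.T@s["force"]).round(2),"rot",s["ee_rot"].round(1),"zdie",(A.T@z).round(3), "j6",s["qpos"][5].round())
E
python3 st.py
```

```text
time_s: 21.22
ee_pos: [548.5, -235.2, 224.8]
ee_rot: [153.5, 23.9, 124.9]
force: [0.1, 0.2, -2.8]
gripper_width: 13.6
time_s: 21.85
ee_pos: [548.5, -235.2, 224.8]
ee_rot: [144.9, -0.1, 85.7]
force: [-0.4, -0.2, -1.3]
gripper_width: 13.6
time_s: 22.48
ee_pos: [548.6, -235.2, 224.9]
ee_rot: [153.6, -24.1, 46.3]
force: [0.5, -0.4, -1.2]
gripper_width: 13.7
time_s: 23.1
ee_pos: [548.5, -235.2, 224.8]
ee_rot: [-179.9, -35.1, -4.4]
force: [-1.4, -0.5, -2.5]
gripper_width: 14.1
time_s: 23.35
ee_pos: [547.7, -235.0, 224.2]
ee_rot: [179.8, -35.1, -4.0]
force: [-0.6, -0.6, -1.2]
gripper_width: 13.8
t 23.35 stone in die frame [29.95 49.43 94.63] F die frame [-1.16 -0.6  -0.69] rot [179.8 -35.1  -4. ] zdie [ 0.001 -0.001 -1.   ] j6 38.0
```

```bash

python3 -m jog '0 0 0 -0.5 0.04 -0.35 0; 0 0 0 -0.98 0.1 -0.69 0; 0 0 0 -0.3 0.05 -1.6 0; 0 0 0 0.5 0 -2.8 0; 0 0 0 0.96 -0.04 -3.46 0'
python3 -m jog '0 0 0 0 0 0 0; 0 0 0 0 0 0 0'
python3 st.py
```

```text
time_s: 23.98
ee_pos: [571.6, -235.8, 135.9]
ee_rot: [179.9, -35.0, -4.1]
force: [-0.4, 0.0, -1.9]
gripper_width: 14.0
time_s: 24.22
ee_pos: [571.2, -236.1, 138.0]
ee_rot: [179.9, -35.1, -4.1]
force: [1.2, 0.6, -1.0]
gripper_width: 13.7
t 24.23 stone in die frame [-0.2  50.04 10.57] F die frame [ 0.39  0.73 -1.51] rot [179.9 -35.1  -4.1] zdie [ 0.002 -0.001 -1.   ] j6 23.0
```

```bash

python3 -m jog '0 0 0 0.08 -0.006 -0.115 0; 0 0 0 0.16 -0.012 -0.23 0; 0 0 0 0.16 -0.012 -0.23 0'; python3 st.py
python3 -m jog '0 0 0 0.046 -0.003 -0.066 0; 0 0 0 0.069 -0.005 -0.098 0; 0 0 0 0.069 -0.005 -0.098 0'; python3 st.py
```

```text
time_s: 24.6
ee_pos: [574.9, -236.2, 131.5]
ee_rot: [179.9, -35.0, -4.2]
force: [-0.1, 0.0, -2.0]
gripper_width: 13.9
t 24.6 stone in die frame [-0.9  50.21  3.14] F die frame [-1.28  0.02 -1.6 ] rot [179.9 -35.   -4.2] zdie [ 0.001 -0.001 -1.   ] j6 22.0
time_s: 24.98
ee_pos: [576.6, -236.3, 128.9]
ee_rot: [180.0, -35.0, -4.2]
force: [-0.4, 1.0, -1.7]
gripper_width: 13.6
t 24.98 stone in die frame [-9.600e-01  5.025e+01 -2.000e-02] F die frame [-1.36  0.93 -1.09] rot [180.  -35.   -4.2] zdie [ 0.001 -0.001 -1.   ] j6 21.0
```

```bash

for i in 1; do :; done
python3 -m jog '0 0 0 0.023 -0.002 -0.033 0; 0 0 0 0.046 -0.003 -0.066 0; 0 0 0 0.046 -0.003 -0.066 0'; python3 st.py
python3 -m jog '0 0 0 0.023 -0.002 -0.033 0; 0 0 0 0.046 -0.003 -0.066 0; 0 0 0 0.046 -0.003 -0.066 0'; python3 st.py
```

```text
time_s: 25.35
ee_pos: [577.8, -236.4, 127.5]
ee_rot: [179.9, -35.1, -4.2]
force: [-2.5, 0.8, 0.6]
gripper_width: 13.4
t 25.35 stone in die frame [-0.82 50.22 -1.83] F die frame [-1.74  0.61  1.93] rot [179.9 -35.1  -4.2] zdie [ 0.001 -0.001 -1.   ] j6 21.0
time_s: 25.72
ee_pos: [579.0, -236.5, 125.8]
ee_rot: [179.9, -35.1, -4.2]
force: [-3.8, -0.2, 2.4]
gripper_width: 13.6
t 25.73 stone in die frame [-0.82 50.21 -3.89] F die frame [-1.72 -0.49  4.18] rot [179.9 -35.1  -4.2] zdie [ 0.001 -0.001 -1.   ] j6 21.0
```

Contact came at about n = -0.5, and the force follows the spring law. I press to about 6 mm, then draw at 24 mm/s.

```bash

python3 -m jog '0 0 0 0.03 -0.002 -0.04 0; 0 0 0 0.053 -0.004 -0.076 0; 0 0 0 0.053 -0.004 -0.076 0'; python3 st.py
python3 -m jog '0 0 0 -0.003 -0.04 0 0; 0 0 0 -0.009 -0.12 0 0; 0 0 0 -0.018 -0.24 0 0; 0 0 0 -0.027 -0.36 0 0; 0 0 0 -0.035 -0.48 0 0' >/dev/null; python3 st.py
```

```text
time_s: 26.1
ee_pos: [580.3, -236.6, 123.9]
ee_rot: [179.9, -35.1, -4.2]
force: [-5.0, 0.4, 3.9]
gripper_width: 13.5
t 26.1 stone in die frame [-0.82 50.18 -6.21] F die frame [-1.93  0.02  6.07] rot [179.9 -35.1  -4.2] zdie [ 0.001 -0.001 -1.   ] j6 20.0
t 26.73 stone in die frame [-1.35 39.77 -6.3 ] F die frame [-0.32  4.18  5.66] rot [-179.9  -35.    -4.2] zdie [-0.     0.003 -1.   ] j6 19.0
```

```bash

python3 -m jog '0 0 0 -0.009 -0.12 0 0; 0 0 0 -0.018 -0.24 0 0; 0 0 0 -0.026 -0.36 0 0; 0 0 0 -0.035 -0.48 0 0; 0 0 0 -0.044 -0.6 0 0' >/dev/null; python3 st.py
python3 -m jog '0 0 0 -0.009 -0.12 0 0; 0 0 0 -0.018 -0.24 0 0; 0 0 0 -0.026 -0.36 0 0; 0 0 0 -0.035 -0.48 0 0; 0 0 0 -0.044 -0.6 0 0' >/dev/null; python3 st.py
```

```text
t 27.35 stone in die frame [-1.35 24.74 -6.31] F die frame [0.36 4.38 5.35] rot [-179.9  -35.    -4.2] zdie [-0.     0.003 -1.   ] j6 18.0
t 27.98 stone in die frame [-1.36  9.69 -6.33] F die frame [-1.14  4.03  5.96] rot [-179.9  -35.    -4.2] zdie [-0.     0.003 -1.   ] j6 16.0
```

```bash

python3 -m jog '0 0 0 -0.009 -0.12 0 0; 0 0 0 -0.018 -0.24 0 0; 0 0 0 -0.026 -0.36 0 0; 0 0 0 -0.035 -0.48 0 0; 0 0 0 -0.044 -0.6 0 0' >/dev/null; python3 st.py
python3 -m jog '0 0 0 -0.009 -0.12 0 0; 0 0 0 -0.018 -0.24 0 0; 0 0 0 -0.026 -0.36 0 0; 0 0 0 -0.035 -0.48 0 0; 0 0 0 -0.044 -0.6 0 0' >/dev/null; python3 st.py
python3 -m jog '0 0 0 -0.009 -0.12 0 0; 0 0 0 -0.018 -0.24 0 0; 0 0 0 -0.026 -0.36 0 0; 0 0 0 -0.035 -0.48 0 0; 0 0 0 -0.044 -0.6 0 0' >/dev/null; python3 st.py
```

```text
t 28.6 stone in die frame [-1.3  -5.33 -6.3 ] F die frame [-0.75  4.52  6.65] rot [-179.9  -35.    -4.2] zdie [-0.     0.003 -1.   ] j6 15.0
t 29.23 stone in die frame [ -1.31 -20.38  -6.32] F die frame [-0.75  3.52  5.86] rot [-179.9  -35.    -4.2] zdie [-0.     0.003 -1.   ] j6 14.0
t 29.85 stone in die frame [ -1.28 -35.4   -6.34] F die frame [-1.7   3.53  6.63] rot [-179.9  -35.    -4.2] zdie [-0.     0.003 -1.   ] j6 13.0
```

```bash

python3 -m jog '0 0 0 -0.009 -0.12 0 0; 0 0 0 -0.018 -0.24 0 0; 0 0 0 -0.026 -0.36 0 0; 0 0 0 -0.035 -0.48 0 0; 0 0 0 -0.045 -0.62 0 0' >/dev/null; python3 st.py
python3 -m jog '0 0 0 -0.003 -0.04 0 0; 0 0 0 -0.003 -0.04 0 0' >/dev/null; python3 st.py
```

```text
t 30.48 stone in die frame [ -1.21 -50.95  -6.32] F die frame [-0.58  3.95  6.66] rot [-179.9  -35.    -4.2] zdie [-0.     0.003 -1.   ] j6 13.0
t 30.73 stone in die frame [ -1.2  -52.23  -6.31] F die frame [-1.7   3.26  6.89] rot [-179.9  -35.    -4.2] zdie [ 0.     0.002 -1.   ] j6 13.0
```

```bash

python3 -m jog '0 0 0 -0.2 0.015 0.29 0; 0 0 0 -0.7 0.05 1 0; 0 0 0 -1.37 0.1 1.97 0; 0 0 0 -1.4 0.1 3.2 0; 0 0 0 -1.4 0.1 4.4 0'
python3 -m jog '0.1 1.4 0 0 0.6 0 0; 0.2 2.8 0 -0.2 1.8 0 0; 0.3 4.2 0 -0.6 3.4 0 0; 0.4 5.6 0 -1 5 0 0; 0.51 6.98 0 -1.5 6.8 0 0'
python3 -m jog '0 0 0.4 -0.5 1.8 0 0; 0 0 0.8 -1 3.6 0 0; 0 0 1.2 -1.5 5 0 0; 0 0 1.66 -2 6.2 0 0; 0 0 1.66 -2.3 7 0 0'
python3 -m jog '0 0 0 0 0 0 0; 0 0 0 0 0 0 0'
```

```text
time_s: 31.35
ee_pos: [537.2, -338.1, 234.6]
ee_rot: [179.9, -35.0, -4.2]
force: [-0.4, 0.3, -1.4]
gripper_width: 14.1
time_s: 31.98
ee_pos: [500.4, -167.0, 234.3]
ee_rot: [179.9, 0.1, -4.3]
force: [0.3, -0.2, -2.0]
gripper_width: 13.4
time_s: 32.6
ee_pos: [442.4, 8.4, 234.0]
ee_rot: [179.9, -0.1, 4.1]
force: [0.6, 0.2, -2.2]
gripper_width: 13.8
time_s: 32.85
ee_pos: [443.2, 6.9, 233.9]
ee_rot: [179.9, -0.1, 4.1]
force: [0.0, 0.1, -1.0]
gripper_width: 13.6
```

```bash

python3 -m jog '0 0 0 0.16 0.18 -1.5 0; 0 0 0 0.16 0.18 -3.5 0; 0 0 0 0.16 0.18 -5.5 0; 0 0 0 0.16 0.18 -7.2 0; 0 0 0 0.16 0.18 -7.9 0'
python3 -m jog '0 0 0 0 0 -0.1 0; 0 0 0 0 0 -0.2 0; 0 0 0 0 0 -0.3 0; 0 0 0 0 0 -0.3 0'
python3 - <<'E'
from h import *
s=env.state(); print(s["ee_pos"],s["force"])
im=grab_frame("scene"); cv2.imwrite("pics/z7.png",cv2.resize(im[140:260,240:400,::-1],None,fx=4,fy=4))
E
```

```text
time_s: 33.48
ee_pos: [445.7, 10.9, 33.9]
ee_rot: [179.9, 0.2, 4.0]
force: [-1.2, 0.1, -1.8]
gripper_width: 13.9
time_s: 33.98
ee_pos: [447.1, 11.9, 29.3]
ee_rot: [179.9, -0.1, 4.1]
force: [0.9, -0.5, -0.2]
gripper_width: 13.8
[447.05173646  11.88750604  29.31719667] [ 0.88860457 -0.45092803 -0.24381505]
```

View pics/z7.png

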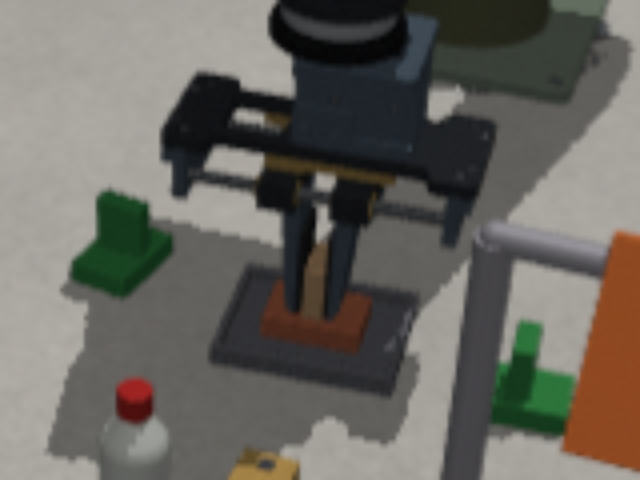

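The stone is over the tray floor, inside the walls and about 2 mm up. I set it down and release.

```bash

python3 -m jog '0 0 0 0 0 -0.05 0; 0 0 0 0 0 -0.1 0; 0 0 0 0 0 -0.1 0'
python3 -m jog '0 0 0 0 0 -0.04 0; 0 0 0 0 0 -0.04 0'
```

```text
time_s: 34.4
ee_pos: [446.8, 12.0, 26.6]
ee_rot: [179.9, -0.1, 4.1]
force: [-0.0, -0.1, 3.5]
gripper_width: 13.6
time_s: 34.65
ee_pos: [446.9, 11.9, 26.6]
ee_rot: [179.9, -0.1, 4.1]
force: [-2.8, -0.7, 13.7]
gripper_width: 13.5
```

```bash

python3 -m jog '0 0 0 0 0 0.05 0; 0 0 0 0 0 0.05 0.4; 0 0 0 0 0 0.05 0.4; 0 0 0 0 0 0.05 0.4; 0 0 0 0 0 0.05 0.4'
python3 -m jog '0 0 0 0 0 0.5 0.4; 0 0 0 0 0 1.5 0.4; 0 0 0 0 0 3.5 0.4; 0 0 0 0 0 5.5 0.4; 0 0 0 0 0 7.5 0.4'
python3 -m jog '0 0 0 -1 0 1 0.4; 0 0 0 -2 0 1 0.4; 0 0 0 -4 0 1 0.4; 0 0 0 -4 0 1 0.4; 0 0 0 -4 0 1 0.4'
python3 - <<'E'
from h import *
s=env.state(); print(s["ee_pos"],s["force"])
a=cv2.resize(grab_frame("scene")[140:340,110:530,::-1],(800,381))
b=grab_frame("top")[120:290,90:460,::-1]; b=cv2.resize(b,(476,219)); o=np.zeros((600,800,3),np.uint8);o[:381]=a;o[381:,:476]=b
cv2.imwrite("pics/z8.png",o)
E
```

```text
time_s: 35.28
ee_pos: [446.7, 11.9, 26.5]
ee_rot: [179.9, -0.0, 4.1]
force: [0.7, 0.1, 0.5]
gripper_width: 36.4
time_s: 35.9
ee_pos: [446.4, 11.9, 216.7]
ee_rot: [179.9, -0.1, 4.1]
force: [0.8, 0.2, 0.0]
gripper_width: 36.5
time_s: 36.52
ee_pos: [347.3, 11.9, 239.9]
ee_rot: [179.9, -0.2, 4.1]
force: [0.7, -0.2, -0.4]
gripper_width: 36.7
[347.25726546  11.93099709 239.94280832] [ 0.66190502 -0.20639723 -0.4391676 ]
```

View pics/z8.png

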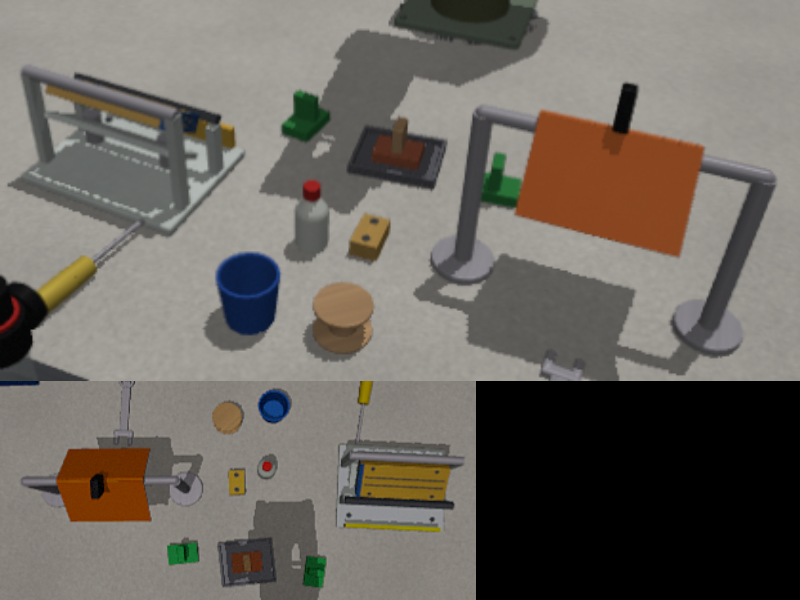

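The guard hangs on the rail, the die is bare, the stone lies flat in its tray, and nothing else has moved. I hand in.

```bash
python3 -c "
from workcell import env
print(env.job_done(), env.state()['time_s'])"
```

```text
the job is handed in; nothing more can be done
the job is handed in; nothing more can be done
```

The job is done and handed in at about 36.6 s, inside the 72 s limit; no verdict was reported.

- **Guard:** It hangs by its bend on the rail, between the posts. My first grip held only the top of the fin, so I set the guard back on the ridge bar (about 15 N contact) and gripped it again deeper.
- **Dressing pass:** I drew the stone once from the blue end to the plain end, from +50 to -52 mm, at about 24 mm/s. The press was about 7–8 N, so the die stayed roughly 5–6 mm down and never bottomed. I worked out that depth from the force and position readings, not from a direct reading of the die.
- **Stone:** It lies flat in its tray, turned half round from how it started, because the last joint was close to its limit. It was pressed onto the tray floor with about 14 N before I released it.
- **Last check:** The final pictures show the guard on the bar, the die bare and the stone in the tray. The other things look to be where they were, and the gripper is clear of everything. No final check failed.
- **Disagreement:** The two cameras differed by up to about 10 mm on where the rail stands. I aimed between them, and the guard seated as planned.

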